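# Sort the display-shelf brackets by hand

### The arm

A 7-joint arm with a two-finger parallel gripper is mounted at the origin on a cart in front of the work surface, level with it; the furniture and walls round the work are solid. World frame = base frame: x ahead of the robot, y to its left, z up, the work surface at z = 0. Lengths are in m, angles in rad, forces in N, time in s.
With the tool pointing down it reaches from about 0.4 to 0.875 m from the base axis. Payload 19.3 kg.
Tool frame: the origin (TCP) lies at the very end of the fingers, on their centre line; the grasp point (between the pads) lies 19 mm behind it; z points along the fingers, x is the direction in which the jaws open and shut, and the axes are right-handed (so a half turn about z gives the same grasp; the last joint's range is limited). The gripper opens to 85 mm and grips with 20 to 120 N. Pads are 22 mm wide; open, the fingers measure 114 mm over their backs; the gripper's body (76 mm by 85 mm) begins 54 mm behind the grasp point. The pads swing forward as they close: fully open they stand 13 mm farther back than shut.
Start: joints at [1.247, 0.521, -0.036, 1.599, 0.021, 1.021, -0.113], TCP at [0.157, -0.605, 0.231] pointing down, gripper open.
Joint ranges: [-2.91, 2.91], [-0.3, 2.13], [-1.5, 1.42], [0.17, 2.43], [-1.26, 4.41], [0.16, 1.93], [-2.52, 2.52]. Speed limits (rad/s): [1.89, 1.89, 2.39, 2.39, 3.01, 3.01, 3.01].

### API

Orientations are given as [roll, pitch, yaw] about the fixed x, y, z axes, in that order (R = Rz(yaw) Ry(pitch) Rx(roll)).
In Python, from workcell import observe, eyes, job_done gives the robot as it stands. The module is installed in compiled form; this text tells all that it offers.
- The arm moves only by the shell command python3 -m pendant 'ROWS' [FORCE]. ROWS is JSON, a list of rows, each an object of numbers: "dx", "dy", "dz": the shift along the tool's x, y, z in mm; "ax", "ay", "az": the turn, a rotation vector about the tool's x, y, z in degrees; "claw": the finger opening in mm, from 0 to 85.4. A call has 1 to 10 rows; each row is the pose to reach, as a shift and turn from the pose commanded when the call began, along the tool's axes at that moment; what a row does not reach only later rows make up. A row lasts 1/12 s, in which the tool goes at most 41.7 mm and 7.16 degrees, less where a joint would pass 70% of its speed; a pose out of reach is approached as far as the arm can. A call with a gripper value outside its range is refused whole. The fingers move at their own pace and stop on an object; FORCE is the grip in N (left out, the last holds). Time passes only in rows, so rows that repeat a pose let the fingers close. It gives the time, the measured TCP pose, the force and the opening at its end, in the units of the state.
- observe(): the state, without advancing time (a new reading comes with each control period).
- eyes.grab_frame(name): name is "scene" or "top"; returns a dict with "image" (420x560x3 uint8, blue, green, red), "fovy" (degrees; the focal length in pixels is half the picture's height over the tangent of half this angle, whatever the lens; pixels are square), "cx", "cy" (the principal point, pixels), "dist" ([k1, k2, p1, p2, k3] as OpenCV has them; the pictures are not rectified), "view" (4x4, takes a point from world to camera coordinates). Camera axes: x right, y up, looking along -z (the intrinsics and any distortion apply to the point x, -y, -z); pixel columns grow to the right and rows downward; lengths in m; the calibration is good to about 2 mm. A picture is of the moment at which its call begins. There is no depth.
- job_done(): hands the job in, once; it reports no verdict.
The state is a dict: "clock": time; "qpos": joint angles; "qd": joint speeds; "joint_efforts": joint torques, N m; "position": TCP position; "tool_rot": TCP orientation; "force": force on the tool from outside, world axes, zero at the start; "moment": the same for the moment, N m; "grip_width": finger opening in m.
Only numpy, scipy, OpenCV 4.12 (cv2) and the standard library are available. Lean on these libraries where they do the work, as an engineer would, in place of code of your own. Each camera call takes 0.05 s, during which the arm holds its last target.

### The job

Sort the two aluminium end brackets of the display shelf into the wooden bins: put the left-hand bracket into the bin on your left and the right-hand bracket into the bin on your right, each lying flat on its foot on the bin's floor with its lug upright. Seen from above the right-hand bracket has the outline of a letter L and the left-hand one that of a mirrored L; the T-shaped middle bracket is not part of the job.

Things in the scene. Friction and masses are not known exactly. Their poses are not given: they have to be found in the camera images.
- bracket_left: Aluminium bracket, 0.1-0.21 kg, foot 5 mm thick: leg 90 (x) x 22 mm; at its -x end a toe 22 mm wide reaching +y to 45 mm from the leg's centre line, lip 14 mm high at its tip (mirrored L from above). On mid-leg an upright half-round lug along x, 10 mm thick (y), 60 mm long, top 45 mm up: grip across its thickness from above. Origin: underside, below mid-lug; z up; any yaw.
- bracket_right: Right-hand bracket: exact mirror image of the left-hand one, same sizes, mass and material; origin on the underside below mid-lug, x along the leg, toe at the -x end but reaching to -y (an L from above), z up; any yaw.
- bin_left: Open wooden bin at the robot's left (+y), fixed to the counter, 186 (x) x 172 (y) x 50 mm high, walls 8 mm and floor 8 mm thick, so inside 170 x 156 mm and 42 mm deep; small brass finger pull on its -x face. Origin: centre of its underside on the counter; z up.
- bin_right: The same kind of bin at the robot's right (-y), fixed; same sizes and origin.
Things that resemble listed ones, but are neither listed nor needed, are in the scene too. Leave any orange look-alike of the bracket_left alone.

How it is judged:
At the end, for the whole second after the job is handed in: The left-hand bracket is in the left bin and the right-hand bracket in the right bin: each with its origin inside the bin's walls and no more than 10 mm above the bin's floor, upright on its foot within 10 degrees, and at rest (x of bracket_left in the frame of bin_left between -0.085 and 0.085 m and y of bracket_left in the frame of bin_left between -0.078 and 0.078 m and z of bracket_left in the frame of bin_left between 0 and 0.018 m and angle between each of bracket_left, bracket_right's own z axis and vertical below 0.175 rad and linear speed of each of bracket_left, bracket_right below 0.02 m/s and angular speed of each of bracket_left, bracket_right below 0.2 rad/s and x of bracket_right in the frame of bin_right between -0.085 and 0.085 m and y of bracket_right in the frame of bin_right between -0.078 and 0.078 m and z of bracket_right in the frame of bin_right between 0 and 0.018 m); the robot touches nothing.
It also fails if it takes over 56 s, if anything falls off the work surface, if the arm or the gripper's body presses on something with over 40 N, if the wrist force passes 120 N, or if a joint passes its speed limit or range.

## Working session

There is one attempt and no reset: what is moved stays moved. The work goes in short steps, Python scripts to look and compute and a shell command to move; the robot and the scene stay as the last step left them, time stands still between calls to the robot, and variables do not carry over. Pictures are saved under pics/ and viewed, and the job is handed in when it is done.

```bash
mkdir -p pics; python3 - <<'E'
from workcell import observe, eyes
import cv2,pickle
s=observe(); print({k:s[k] for k in s})
for n in("scene","top"):
    f=eyes.grab_frame(n); cv2.imwrite(f"pics/{n}0.png",f["image"]); pickle.dump(f,open(f"{n}0.pkl","wb"))
    print({k:f[k] for k in f if k!="image"})
E
```

```text
{'clock': 0.0, 'qpos': array([ 1.24679216,  0.52202295, -0.03632567,  1.60000074,  0.02120107,
        1.02111157, -0.11279401]), 'qd': array([-0.0015987 , -0.00037082, -0.00031003,  0.00151159, -0.0001358 ,
        0.00049156,  0.00118541]), 'joint_efforts': array([-1.75153004e-04, -9.27128720e+01,  1.98004268e+00, -3.69937384e+01,
        1.78249466e-02,  8.26110248e-03, -6.61084891e-05]), 'position': array([ 0.15680678, -0.60465702,  0.23072279]), 'tool_rot': array([ 3.14150769e+00,  1.15444685e-03, -1.31699726e+00]), 'force': array([-0.57482527,  0.27147872,  1.00381303]), 'moment': array([-0.0399486 , -0.00095886,  0.01044273]), 'grip_width': 0.08548062710656903}
{'fovy': 46.48258341662464, 'cx': 279.85104080168253, 'cy': 204.5281026702083, 'dist': array([-0.02580091,  0.        ,  0.        ,  0.        ,  0.        ]), 'view': array([[-0.77287424, -0.63449002, -0.00937188,  0.4467284 ],
       [ 0.38169028, -0.47663529,  0.79191624, -0.25867178],
       [-0.50692992,  0.6084745 ,  0.61055781, -1.25647276],
       [ 0.        ,  0.        ,  0.        ,  1.        ]])}
{'fovy': 46.85786207794907, 'cx': 277.7128607632039, 'cy': 205.93521523550774, 'dist': array([-0.0811102,  0.       ,  0.       ,  0.       ,  0.       ]), 'view': array([[-0.02197226, -0.99974376,  0.00544387,  0.0088018 ],
       [ 0.99566941, -0.02139008,  0.09047042, -0.60184107],
       [-0.09033079,  0.00740814,  0.99588426, -1.27858081],
       [ 0.        ,  0.        ,  0.        ,  1.        ]])}
```

View pics/top0.png

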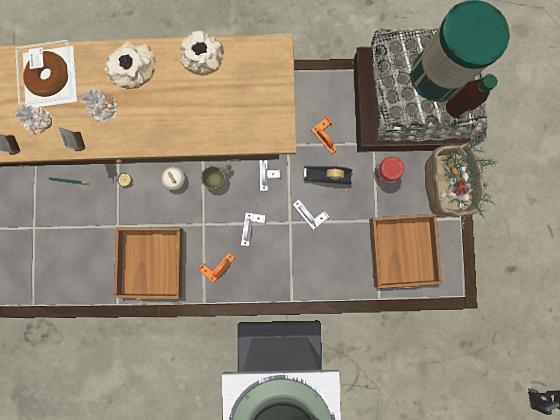

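View pics/scene0.png

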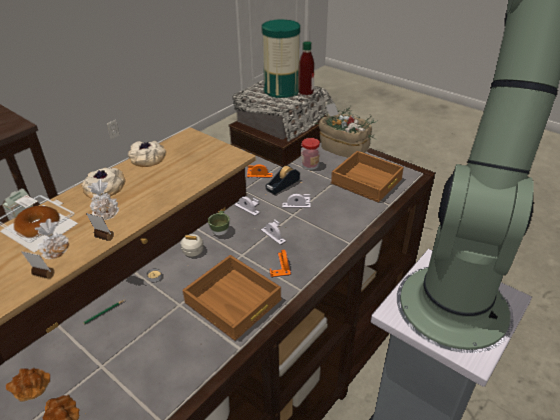

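```bash
cat > h.py <<'E'
import numpy as np,cv2,pickle
def K(f):
    h=f["image"].shape[0]; F=h/2/np.tan(np.radians(f["fovy"])/2)
    return np.array([[F,0,f["cx"]],[0,F,f["cy"]],[0,0,1.]])
S=np.diag([1,-1,-1.])
def proj(f,P):
    V=f["view"]; R=S@V[:3,:3]; t=S@V[:3,3]
    return cv2.projectPoints(np.asarray(P,float).reshape(-1,3),cv2.Rodrigues(R)[0],t,K(f),f["dist"])[0].reshape(-1,2)
def unproj(f,uv,z):
    p=cv2.undistortPoints(np.asarray(uv,float).reshape(-1,1,2),K(f),f["dist"]).reshape(-1,2)
    V=f["view"]; R=S@V[:3,:3]; t=S@V[:3,3]; c=-R.T@t
    d=np.c_[p,np.ones(len(p))]@R
    return c+d*((z-c[2])/d[:,2])[:,None]
E
python3 - <<'E'
import cv2,pickle
f=pickle.load(open("top0.pkl","rb"))["image"]
cv2.imwrite("pics/c1.png",cv2.resize(f[150:290,195:340],None,fx=4,fy=4,interpolation=cv2.INTER_CUBIC))
f=pickle.load(open("scene0.pkl","rb"))["image"]
cv2.imwrite("pics/c2.png",cv2.resize(f[155:290,200:340],None,fx=4,fy=4,interpolation=cv2.INTER_CUBIC))
E
```

```text
(no output)
```

View pics/c1.png

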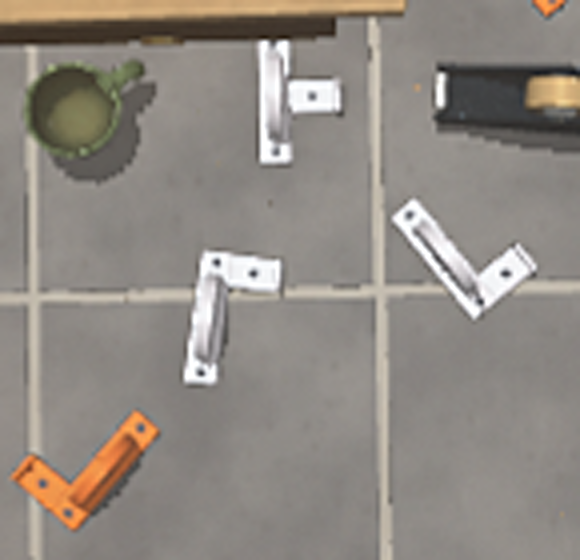

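View pics/c2.png

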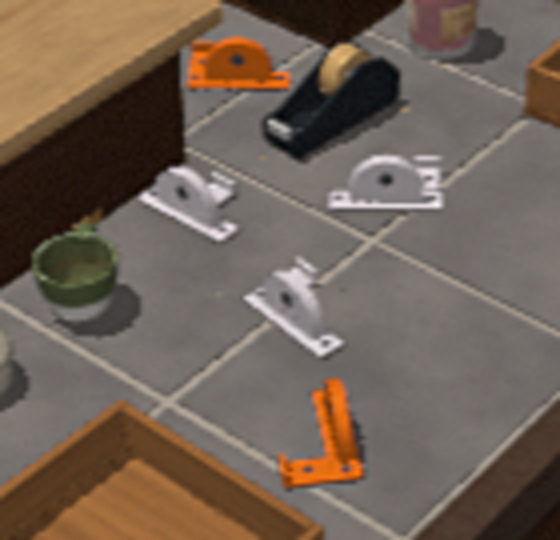

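```bash
cat > fit.py <<'E'
from h import *
from scipy.optimize import least_squares
def R2(a): return np.array([[np.cos(a),-np.sin(a)],[np.sin(a),np.cos(a)]])
def pts(L,p): L=np.asarray(L,float); q=L.copy(); q[:,:2]=L[:,:2]@R2(p[2]).T+p[:2]; return q
def fit(f,L,uv,p0):
    r=least_squares(lambda p:(proj(f,pts(L,p))-uv).ravel(),p0); return r.x,np.abs(r.fun).max()
lug=lambda:[[30*np.cos(t)*.001,s*.005,0.015+.030*np.sin(t)] for s in(-1,1) for t in np.linspace(0,np.pi,12)]
def foot(m): return np.array([[45,-11,5],[45,11,5],[-23,11,5],[-23,45,14],[-45,45,14],[-45,-11,5]])*[.001,.001*m,.001]
E
python3 - <<'E'
from fit import *
f=pickle.load(open("top0.pkl","rb")); g=pickle.load(open("scene0.pkl","rb"))
c=lambda a:np.array(a)/4+[195,150]-.375
ix=[0,1,5,4,3]
out={}
for n,m,uv,p0 in(("A",1,[(184,380),(215,383),(204,250),(281,262),(278,292)],[.57,.07,3.1]),("B",-1,[(413,198)]*0+[(392,215),(413,198),(476,319),(537,268),(518,244)],[.6,-.1,.6])):
    L=foot(m)[ix]
    if m<0: L=foot(m)[ix]
    p,e=fit(f,L,c(uv),p0); print(n,p,np.degrees(p[2]),e); out[n]=(p,m)
ims={}
B=[[x,y,.05] for x,y in((.093,.086),(.093,-.086),(-.093,-.086),(-.093,.086))]
for n,uv,p0 in(("bl",[(115,229),(181,229),(182,300),(117,299)],[.5,.35,0]),("br",[(370,218),(437,214),(441,287),(377,290)],[.5,-.35,0])):
    p,e=fit(f,B,uv,p0); print(n,p,e); out[n]=(p,0)
pickle.dump(out,open("est.pkl","wb"))
for k,(fr,name) in enumerate(((f,"t"),(g,"s"))):
    im=cv2.resize(fr["image"],None,fx=4,fy=4,interpolation=cv2.INTER_CUBIC)
    def dr(P,closed=True):
        cv2.polylines(im,[np.int32(np.round((proj(fr,P)+.5)*4-.5))],closed,(0,0,255),1)
    for n,(p,m) in out.items():
        if m:
            dr(pts(foot(m),p)); l=lug(); dr(pts(l[:12],p)); dr(pts(l[12:],p))
            q=proj(fr,[[p[0],p[1],.02]])[0]
        else: dr(pts(B,p)); dr(pts(np.array(B)*[1,1,0],p))
    a=(slice(600,1160),slice(780,1360)) if k==0 else (slice(620,1160),slice(800,1360))
    cv2.imwrite(f"pics/ov_{name}.png",im[a]); cv2.imwrite(f"pics/ovf_{name}.png",cv2.resize(im,None,fx=.35,fy=.35,interpolation=cv2.INTER_AREA))
E
```

```text
A [0.54288373 0.08132339 2.97727959] 170.58555475493964 0.5377212239014284
B [ 0.57953907 -0.0806959   0.65454451] 37.502637882335335 0.6631459496223329
bl [ 0.45330593  0.33930105 -0.00174334] 1.56800079048881
br [ 0.46986333 -0.34193276  0.03112545] 1.8909549116255562
```

View pics/ov_t.png

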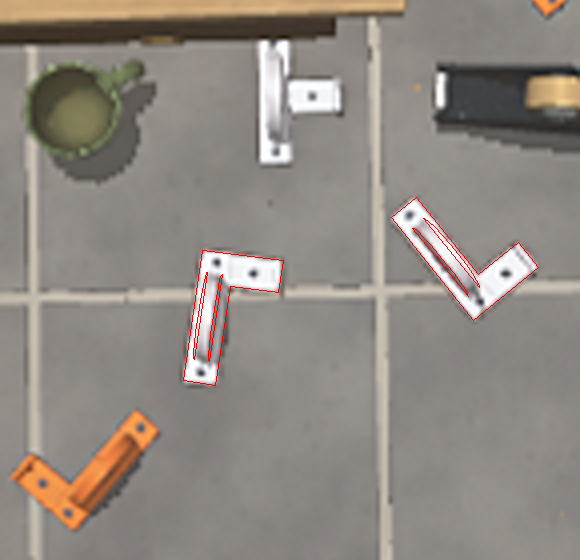

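View pics/ov_s.png

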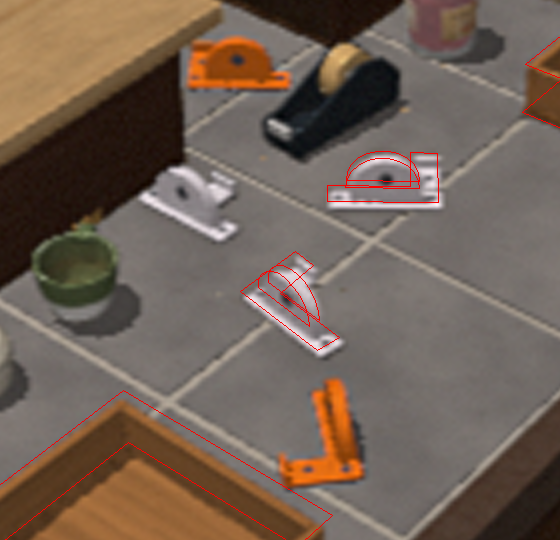

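View pics/ovf_s.png

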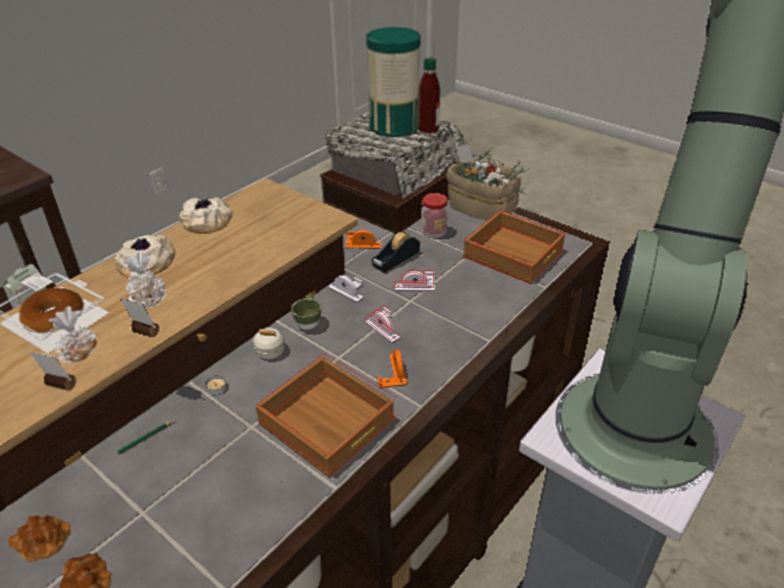

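View pics/ovf_t.png

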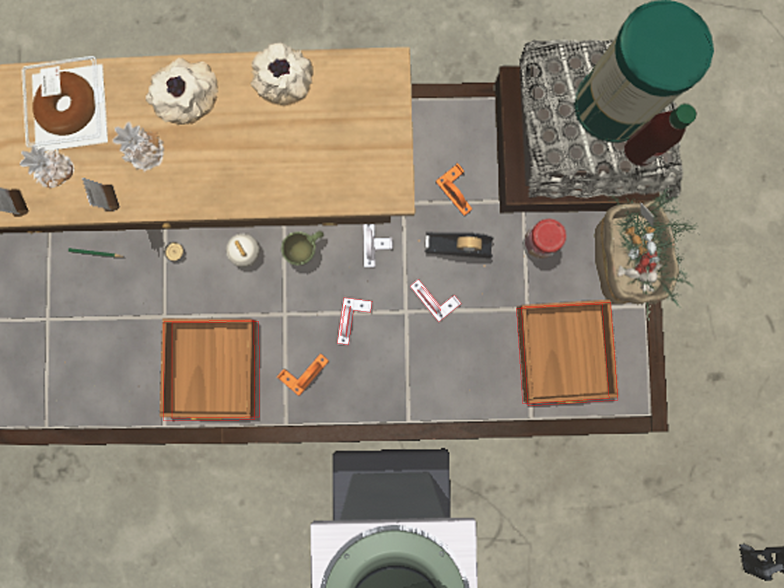

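```bash
cat > plan.py <<'E'
# python3 plan.py x y z yawdeg : shift from the current measured pose in tool axes
import sys,numpy as np
from scipy.spatial.transform import Rotation as Ro
from workcell import observe
s=observe(); R=Ro.from_euler('xyz',s["tool_rot"])
t=list(map(float,sys.argv[1:]))
d=R.inv().apply(np.array(t[:3])-s["position"])*1000
T=Ro.from_euler('xyz',[np.pi,0,np.radians(t[3])])
print("t",s["clock"],"pos",s["position"].round(4),"rpy",np.degrees(s["tool_rot"]).round(2),"F",s["force"].round(1),"w",round(s["grip_width"]*1000,1),"q",s["qpos"].round(2))
print("d",d.round(1),"a",np.degrees((R.inv()*T).as_rotvec()).round(2))
E
python3 - <<'E'
from fit import *
o=pickle.load(open("est.pkl","rb"));g=pickle.load(open("scene0.pkl","rb"))
for n,duv in(("A",(.7,.9)),("B",(.7,1.1)),("bl",(-1.6,1.3))):
    p=o[n][0]; u=proj(g,[[p[0],p[1],.005]])+duv; print(n,unproj(g,u,.005)[0]-[p[0],p[1],.005])
E
python3 plan.py 0.579 -0.081 0.2 -52.5
```

```text
A [-4.31513303e-03  1.84006933e-03  4.33680869e-18]
B [-5.39997702e-03  3.21819777e-03  4.33680869e-18]
bl [1.64855223e-04 5.86913512e-03 1.15359111e-16]
t 0.1 pos [ 0.1568 -0.6047  0.2308] rpy [ 1.800e+02  6.000e-02 -7.546e+01] F [-0.3 -0.2 -0.8] w 85.5 q [ 1.25  0.52 -0.04  1.6   0.02  1.02 -0.11]
d [-400.9 -540.1   31.2] a [-1.000e-02  6.000e-02 -2.296e+01]
```

```bash
python3 -m pendant '[{"dx":-40,"dy":-54,"dz":3,"az":-2.3,"claw":60},{"dx":-80,"dy":-108,"dz":6,"az":-5,"claw":60},{"dx":-120,"dy":-162,"dz":9,"az":-7,"claw":60},{"dx":-160,"dy":-216,"dz":12,"az":-9,"claw":60},{"dx":-200,"dy":-270,"dz":15,"az":-12,"claw":60},{"dx":-240,"dy":-324,"dz":18,"az":-14,"claw":60},{"dx":-280,"dy":-378,"dz":21,"az":-16,"claw":60},{"dx":-320,"dy":-432,"dz":24,"az":-18,"claw":60},{"dx":-360,"dy":-486,"dz":27,"az":-20,"claw":60},{"dx":-401,"dy":-540,"dz":31,"az":-23,"claw":60}]' 60; python3 plan.py 0.577 -0.079 0.14 -52.5
```

```text
t 0.1 pos [ 0.1568 -0.6047  0.2308] rpy [ 1.800e+02  6.000e-02 -7.546e+01] F [-0.3 -0.2 -0.8] w 85.5 q [ 1.25  0.52 -0.04  1.6   0.02  1.02 -0.11]
d [-403.3 -538.7   91.2] a [-1.000e-02  6.000e-02 -2.296e+01]schema error: expected keys dx, dy, dz, ax, ay, az, claw
```

```bash
python3 -m pendant '[{"dx":-40,"dy":-54,"dz":3,"ax":0,"ay":0,"az":-2.3,"claw":60},{"dx":-80,"dy":-108,"dz":6,"ax":0,"ay":0,"az":-5,"claw":60},{"dx":-120,"dy":-162,"dz":9,"ax":0,"ay":0,"az":-7,"claw":60},{"dx":-160,"dy":-216,"dz":12,"ax":0,"ay":0,"az":-9,"claw":60},{"dx":-200,"dy":-270,"dz":15,"ax":0,"ay":0,"az":-12,"claw":60},{"dx":-240,"dy":-324,"dz":18,"ax":0,"ay":0,"az":-14,"claw":60},{"dx":-280,"dy":-378,"dz":21,"ax":0,"ay":0,"az":-16,"claw":60},{"dx":-320,"dy":-432,"dz":24,"ax":0,"ay":0,"az":-18,"claw":60},{"dx":-360,"dy":-486,"dz":27,"ax":0,"ay":0,"az":-20,"claw":60},{"dx":-401,"dy":-540,"dz":31,"ax":0,"ay":0,"az":-23,"claw":60}]' 60; python3 plan.py 0.577 -0.079 0.14 -52.5
```

```text
clock: 0.93
position: [0.4192, -0.2793, 0.2125]
tool_rot: [3.142, -0.0, -0.914]
force: [1.7, -0.8, 0.4]
grip_width: 0.0599
t 0.9333 pos [ 0.4192 -0.2793  0.2125] rpy [180.    -0.   -52.39] F [ 1.7 -0.8  0.4] w 59.9 q [ 0.67  0.36 -0.25  1.93  0.12  0.87 -0.56]
d [ -62.4 -247.3   72.5] a [ 0.   -0.    0.11]
```

```bash
python3 -m pendant '[{"dx":-10,"dy":-40,"dz":12,"ax":0,"ay":0,"az":0,"claw":60},{"dx":-20,"dy":-80,"dz":24,"ax":0,"ay":0,"az":0,"claw":60},{"dx":-30,"dy":-120,"dz":36,"ax":0,"ay":0,"az":0,"claw":60},{"dx":-40,"dy":-160,"dz":48,"ax":0,"ay":0,"az":0,"claw":60},{"dx":-50,"dy":-200,"dz":60,"ax":0,"ay":0,"az":0,"claw":60},{"dx":-62,"dy":-247,"dz":72,"ax":0,"ay":0,"az":0,"claw":60},{"dx":-62,"dy":-247,"dz":72,"ax":0,"ay":0,"az":0,"claw":60},{"dx":-62,"dy":-247,"dz":72,"ax":0,"ay":0,"az":0,"claw":60}]' 60; python3 plan.py 0.577 -0.079 0.014 -52.5
python3 - <<'E'
from fit import *
from workcell import eyes
for n,(a,b,c,d) in(("top",(150,290,230,370)),("scene",(110,250,230,370))):
    f=eyes.grab_frame(n); cv2.imwrite(f"pics/{n}1.png",cv2.resize(f["image"][a:b,c:d],None,fx=4,fy=4,interpolation=cv2.INTER_CUBIC))
E
```

```text
clock: 1.6
position: [0.5777, -0.0769, 0.1391]
tool_rot: [-3.141, 0.002, -0.91]
force: [-0.0, -0.4, 0.7]
grip_width: 0.0603
t 1.6 pos [ 0.5777 -0.0769  0.1391] rpy [-1.7998e+02  1.4000e-01 -5.2150e+01] F [-0.  -0.4  0.7] w 60.3 q [ 0.22  0.58 -0.26  1.79  0.2   0.81 -1.05]
d [  1.5   1.9 125.1] a [-0.02  0.14  0.35]
```

View pics/top1.png

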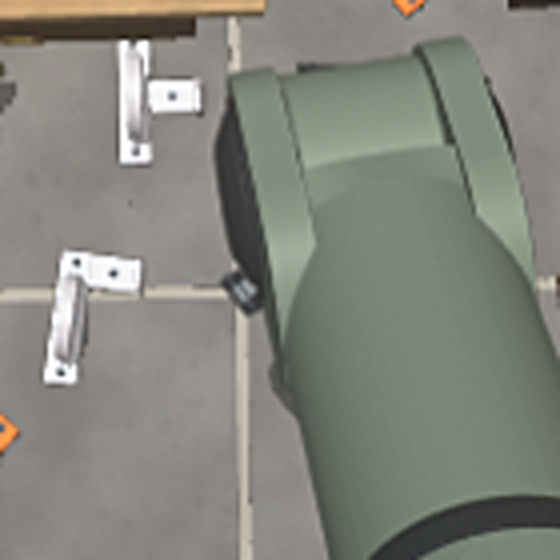

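View pics/scene1.png

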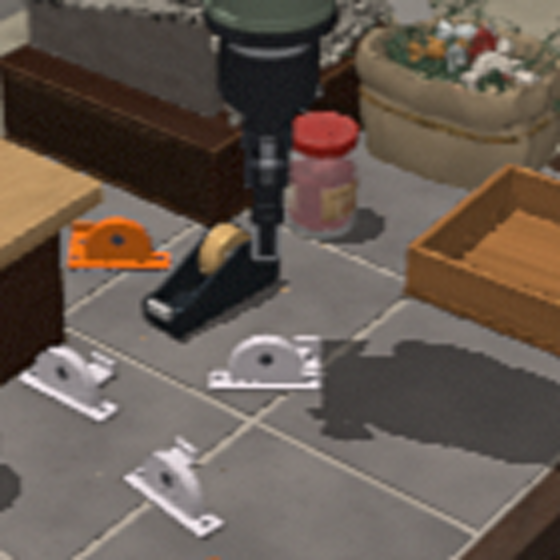

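```bash
python3 -m pendant '[{"dx":0,"dy":1,"dz":30,"ax":0,"ay":0,"az":0,"claw":60},{"dx":0,"dy":1,"dz":60,"ax":0,"ay":0,"az":0,"claw":60},{"dx":0,"dy":1,"dz":85,"ax":0,"ay":0,"az":0,"claw":60},{"dx":0,"dy":1,"dz":105,"ax":0,"ay":0,"az":0,"claw":60},{"dx":0,"dy":1,"dz":118,"ax":0,"ay":0,"az":0,"claw":60},{"dx":0,"dy":1,"dz":125,"ax":0,"ay":0,"az":0,"claw":60},{"dx":0,"dy":1,"dz":125,"ax":0,"ay":0,"az":0,"claw":60},{"dx":0,"dy":1,"dz":125,"ax":0,"ay":0,"az":0,"claw":60}]' 60; python3 plan.py 0.577 -0.079 0.014 -52.5
python3 - <<'E'
from fit import *
from workcell import eyes
for n,(a,b,c,d) in(("scene",(110,250,230,370)),):
    f=eyes.grab_frame(n); cv2.imwrite(f"pics/{n}2.png",cv2.resize(f["image"][a:b,c:d],None,fx=4,fy=4,interpolation=cv2.INTER_CUBIC))
E
```

```text
clock: 2.37
position: [0.5759, -0.0825, 0.0163]
tool_rot: [-3.141, -0.001, -0.916]
force: [0.4, -0.3, 0.3]
grip_width: 0.0606
t 2.3667 pos [ 0.5759 -0.0825  0.0163] rpy [-1.7998e+02 -3.0000e-02 -5.2490e+01] F [ 0.4 -0.3  0.3] w 60.6 q [ 0.18  0.76 -0.21  1.84  0.27  0.57 -1.11]
d [-2.1 -3.   2.3] a [-0.02 -0.03  0.01]
```

View pics/scene2.png

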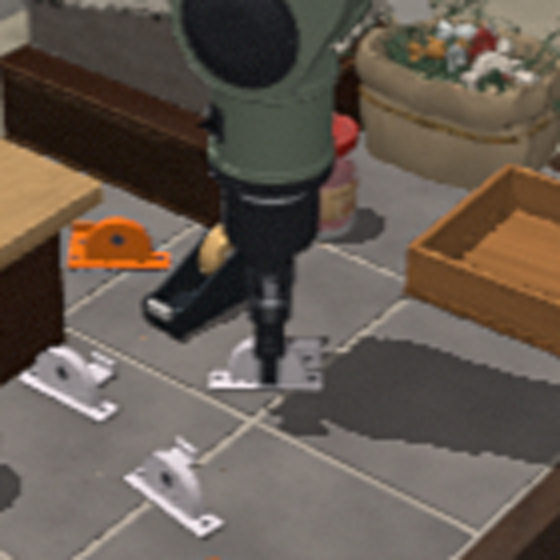

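```bash
python3 -m pendant '[{"dx":-2,"dy":-2,"dz":1,"ax":0,"ay":0,"az":0,"claw":40},{"dx":-2,"dy":-2,"dz":1,"ax":0,"ay":0,"az":0,"claw":20},{"dx":-2,"dy":-2,"dz":1,"ax":0,"ay":0,"az":0,"claw":0},{"dx":-2,"dy":-2,"dz":1,"ax":0,"ay":0,"az":0,"claw":0},{"dx":-2,"dy":-2,"dz":1,"ax":0,"ay":0,"az":0,"claw":0},{"dx":-2,"dy":-2,"dz":1,"ax":0,"ay":0,"az":0,"claw":0}]' 60; python3 plan.py 0.577 -0.079 0.12 -52.5
```

```text
clock: 2.92
position: [0.5763, -0.0792, 0.0151]
tool_rot: [-3.141, -0.0, -0.916]
force: [-1.1, -0.1, 6.7]
grip_width: 0.0086
t 2.9167 pos [ 0.5763 -0.0792  0.0151] rpy [-1.7997e+02 -3.0000e-02 -5.2460e+01] F [-1.1 -0.1  6.7] w 8.6 q [ 0.18  0.76 -0.21  1.84  0.27  0.56 -1.11]
d [   0.3   -0.7 -104.9] a [-0.03 -0.03  0.04]
```

```bash
python3 -m pendant '[{"dx":0,"dy":0,"dz":-10,"ax":0,"ay":0,"az":0,"claw":0},{"dx":0,"dy":0,"dz":-30,"ax":0,"ay":0,"az":0,"claw":0},{"dx":0,"dy":0,"dz":-60,"ax":0,"ay":0,"az":0,"claw":0},{"dx":0,"dy":0,"dz":-90,"ax":0,"ay":0,"az":0,"claw":0},{"dx":0,"dy":0,"dz":-110,"ax":0,"ay":0,"az":0,"claw":0},{"dx":0,"dy":0,"dz":-115,"ax":0,"ay":0,"az":0,"claw":0},{"dx":0,"dy":0,"dz":-115,"ax":0,"ay":0,"az":0,"claw":0}]' 60; python3 plan.py 0.468 -0.342 0.13 -52.5
python3 - <<'E'
from fit import *
from workcell import eyes
for n,(a,b,c,d) in(("scene",(80,220,230,370)),):
    f=eyes.grab_frame(n); cv2.imwrite(f"pics/{n}3.png",cv2.resize(f["image"][a:b,c:d],None,fx=4,fy=4,interpolation=cv2.INTER_CUBIC))
E
```

```text
clock: 3.5
position: [0.5767, -0.0795, 0.1314]
tool_rot: [-3.14, -0.002, -0.916]
force: [-1.4, 0.2, -1.6]
grip_width: 0.0091
t 3.5 pos [ 0.5767 -0.0795  0.1314] rpy [-1.7989e+02 -1.1000e-01 -5.2480e+01] F [-1.4  0.2 -1.6] w 9.1 q [ 0.22  0.59 -0.26  1.8   0.2   0.78 -1.06]
d [142.  246.1   1.2] a [-0.11 -0.11  0.02]
```

View pics/scene3.png

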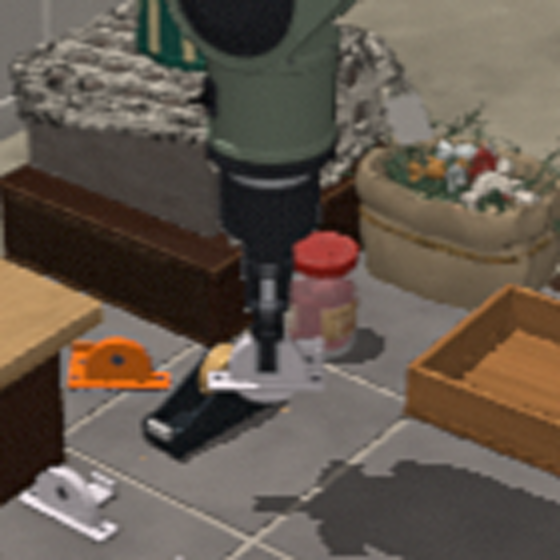

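```bash
python3 plan.py 0.468 -0.333 0.13 -52.5; python3 - <<'E'
from fit import *
f=pickle.load(open("top0.pkl","rb"));g=pickle.load(open("scene0.pkl","rb"))
a=cv2.resize(f["image"][200:300,355:455],None,fx=4,fy=4,interpolation=cv2.INTER_CUBIC)
b=cv2.resize(g["image"][130:230,320:420],None,fx=4,fy=4,interpolation=cv2.INTER_CUBIC)
cv2.imwrite("pics/binr.png",np.hstack([a,b]))
E
```

```text
t 3.55 pos [ 0.576  -0.0794  0.1299] rpy [-1.7997e+02 -4.0000e-02 -5.2470e+01] F [ 0.   1.4 -1.8] w 8.9 q [ 0.22  0.59 -0.26  1.8   0.2   0.78 -1.06]
d [ 1.353e+02  2.402e+02 -1.000e-01] a [-0.03 -0.04  0.03]
```

View pics/binr.png

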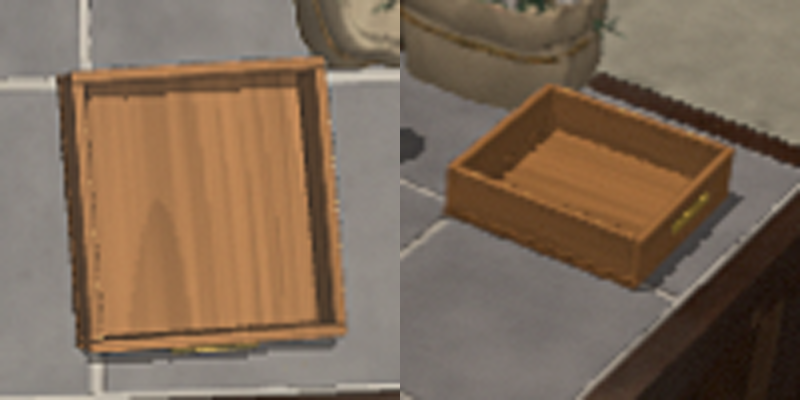

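```bash
python3 - <<'E'
from fit import *
f=pickle.load(open("top0.pkl","rb"));g=pickle.load(open("scene0.pkl","rb"))
B=[[x,y,.05] for x,y in((.093,.086),(.093,-.086),(-.093,-.086),(-.093,.086))]
p,e=fit(f,B,np.array([(70,74),(325,58),(346,332),(88,350)])/4+[355,200]-.375,[.47,-.34,0]); print(p,e)
# scene: far-left,(far right),(near right),(near left)
uv=np.array([(449,172),(552,87),(733,150),(640,240)])-[400,0]
p,e=fit(g,B,uv/4+[320,130]-.375,[.47,-.34,0]); print(p,e)
E
```

```text
[ 0.47452184 -0.34266355  0.03406888] 0.9572101454827759
[ 0.46620889 -0.33749734  0.03675817] 1.2895940168990876
```

```bash
python3 -m pendant '[{"dx":10,"dy":17,"dz":0,"ax":0,"ay":0,"az":0,"claw":0},{"dx":28,"dy":50,"dz":0,"ax":0,"ay":0,"az":0,"claw":0},{"dx":46,"dy":82,"dz":0,"ax":0,"ay":0,"az":0,"claw":0},{"dx":65,"dy":115,"dz":0,"ax":0,"ay":0,"az":0,"claw":0},{"dx":84,"dy":148,"dz":0,"ax":0,"ay":0,"az":0,"claw":0},{"dx":103,"dy":180,"dz":0,"ax":0,"ay":0,"az":0,"claw":0},{"dx":120,"dy":210,"dz":0,"ax":0,"ay":0,"az":0,"claw":0},{"dx":131,"dy":230,"dz":0,"ax":0,"ay":0,"az":0,"claw":0},{"dx":135,"dy":237,"dz":0,"ax":0,"ay":0,"az":0,"claw":0},{"dx":135,"dy":237,"dz":0,"ax":0,"ay":0,"az":0,"claw":0}]' 60; python3 plan.py 0.470 -0.331 0.027 -52.5
python3 - <<'E'
from fit import *
from workcell import eyes
f=eyes.grab_frame("scene"); cv2.imwrite("pics/scene4.png",cv2.resize(f["image"][80:220,300:440],None,fx=4,fy=4,interpolation=cv2.INTER_CUBIC))
E
```

```text
clock: 4.38
position: [0.4685, -0.3325, 0.1281]
tool_rot: [3.14, 0.002, -0.919]
force: [-0.7, 1.0, -1.4]
grip_width: 0.009
t 4.3833 pos [ 0.4685 -0.3325  0.1281] rpy [ 1.7992e+02  1.1000e-01 -5.2650e+01] F [-0.7  1.  -1.4] w 9.0 q [ 0.69  0.58 -0.25  1.81  0.2   0.77 -0.58]
d [-1.000e-01 -2.300e+00  1.011e+02] a [ 0.08  0.11 -0.15]
```

View pics/scene4.png

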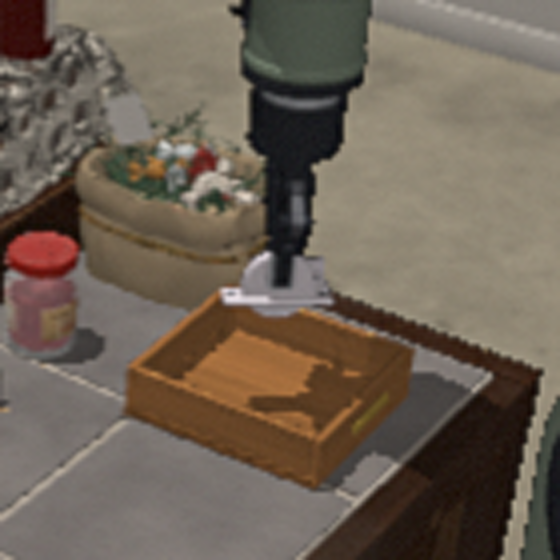

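```bash
python3 -m pendant '[{"dx":0,"dy":-1,"dz":20,"ax":0,"ay":0,"az":0,"claw":0},{"dx":0,"dy":-1,"dz":45,"ax":0,"ay":0,"az":0,"claw":0},{"dx":0,"dy":-1,"dz":70,"ax":0,"ay":0,"az":0,"claw":0},{"dx":0,"dy":-1,"dz":85,"ax":0,"ay":0,"az":0,"claw":0},{"dx":0,"dy":-1,"dz":94,"ax":0,"ay":0,"az":0,"claw":0},{"dx":0,"dy":-1,"dz":99,"ax":0,"ay":0,"az":0,"claw":0},{"dx":0,"dy":-1,"dz":102,"ax":0,"ay":0,"az":0,"claw":0},{"dx":0,"dy":-1,"dz":102,"ax":0,"ay":0,"az":0,"claw":0}]' 60; python3 plan.py 0.470 -0.331 0.024 -52.5
python3 - <<'E'
from fit import *
from workcell import eyes
f=eyes.grab_frame("scene"); cv2.imwrite("pics/scene5.png",cv2.resize(f["image"][80:220,300:440],None,fx=4,fy=4,interpolation=cv2.INTER_CUBIC))
E
```

```text
clock: 5.1
position: [0.4716, -0.3296, 0.0276]
tool_rot: [-3.141, 0.0, -0.915]
force: [0.4, -0.7, -0.5]
grip_width: 0.0091
t 5.1 pos [ 0.4716 -0.3296  0.0276] rpy [-179.99    0.    -52.42] F [ 0.4 -0.7 -0.5] w 9.1 q [ 0.65  0.73 -0.21  1.86  0.26  0.58 -0.63]
d [0.2 2.1 3.6] a [-0.01  0.    0.08]
```

View pics/scene5.png

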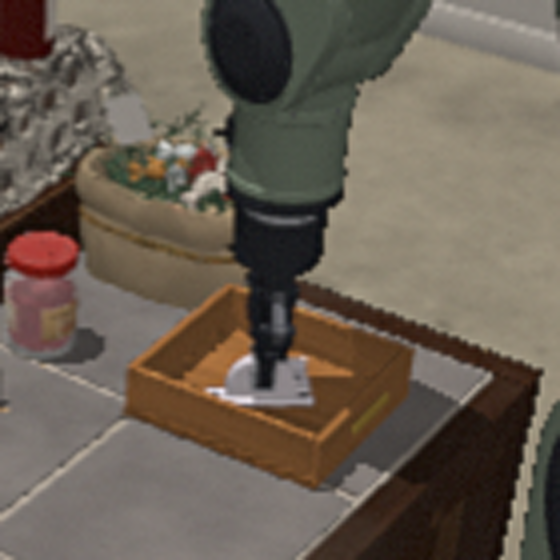

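```bash
python3 -m pendant '[{"dx":0,"dy":0,"dz":2,"ax":0,"ay":0,"az":0,"claw":0},{"dx":0,"dy":0,"dz":3,"ax":0,"ay":0,"az":0,"claw":0},{"dx":0,"dy":0,"dz":3,"ax":0,"ay":0,"az":0,"claw":0}]' 60; python3 plan.py 0.470 -0.331 0.024 -52.5
```

```text
clock: 5.4
position: [0.4713, -0.3302, 0.0249]
tool_rot: [-3.141, -0.0, -0.916]
force: [0.3, -0.4, -1.9]
grip_width: 0.0088
t 5.4 pos [ 0.4713 -0.3302  0.0249] rpy [-1.7999e+02 -3.0000e-02 -5.2470e+01] F [ 0.3 -0.4 -1.9] w 8.8 q [ 0.65  0.74 -0.21  1.86  0.26  0.57 -0.63]
d [-0.2  1.5  0.9] a [-0.01 -0.03  0.03]
```

```bash
python3 -m pendant '[{"dx":0,"dy":0,"dz":1.5,"ax":0,"ay":0,"az":0,"claw":0},{"dx":0,"dy":0,"dz":2,"ax":0,"ay":0,"az":0,"claw":0},{"dx":0,"dy":0,"dz":2,"ax":0,"ay":0,"az":0,"claw":12},{"dx":0,"dy":0,"dz":2,"ax":0,"ay":0,"az":0,"claw":16},{"dx":0,"dy":0,"dz":2,"ax":0,"ay":0,"az":0,"claw":24},{"dx":0,"dy":0,"dz":2,"ax":0,"ay":0,"az":0,"claw":30},{"dx":0,"dy":0,"dz":2,"ax":0,"ay":0,"az":0,"claw":30}]' 60; python3 plan.py 0.470 -0.331 0.024 -52.5
```

```text
clock: 5.98
position: [0.4712, -0.3301, 0.0226]
tool_rot: [-3.142, -0.0, -0.916]
force: [1.0, -0.0, -0.3]
grip_width: 0.03
t 5.9833 pos [ 0.4712 -0.3301  0.0226] rpy [-180.     -0.    -52.46] F [ 1.  -0.  -0.3] w 30.0 q [ 0.65  0.74 -0.2   1.86  0.26  0.57 -0.63]
d [-0.   1.4 -1.4] a [-0.   -0.    0.04]
```

```bash
python3 -m pendant '[{"dx":0,"dy":0,"dz":-15,"ax":0,"ay":0,"az":0,"claw":30},{"dx":0,"dy":0,"dz":-40,"ax":0,"ay":0,"az":0,"claw":30},{"dx":0,"dy":0,"dz":-75,"ax":0,"ay":0,"az":0,"claw":40},{"dx":0,"dy":0,"dz":-110,"ax":0,"ay":0,"az":0,"claw":60},{"dx":0,"dy":0,"dz":-130,"ax":0,"ay":0,"az":0,"claw":60},{"dx":0,"dy":0,"dz":-130,"ax":0,"ay":0,"az":0,"claw":60}]' 60; python3 plan.py 0.541 0.082 0.15 80.6
python3 - <<'E'
from fit import *
from workcell import eyes
f=eyes.grab_frame("scene"); cv2.imwrite("pics/scene6.png",cv2.resize(f["image"][80:220,300:440],None,fx=4,fy=4,interpolation=cv2.INTER_CUBIC))
E
```

```text
clock: 6.48
position: [0.4728, -0.3312, 0.1571]
tool_rot: [-3.14, -0.006, -0.916]
force: [-0.1, -0.2, 0.5]
grip_width: 0.0599
t 6.4833 pos [ 0.4728 -0.3312  0.1571] rpy [-179.88   -0.34  -52.48] F [-0.1 -0.2  0.5] w 59.9 q [ 0.7   0.54 -0.26  1.79  0.19  0.82 -0.57]
d [-286.2 -305.7    6. ] a [   0.33   -0.31 -133.08]
```

View pics/scene6.png

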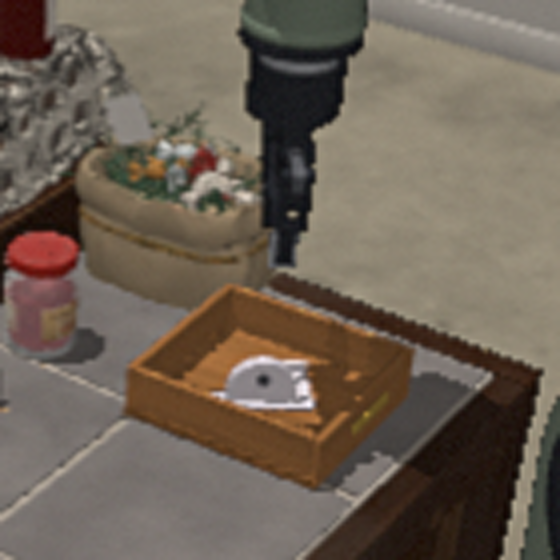

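```bash
python3 -m pendant '[{"dx":-20,"dy":-21,"dz":0,"ax":0,"ay":0,"az":-6,"claw":60},{"dx":-45,"dy":-48,"dz":0,"ax":0,"ay":0,"az":-13,"claw":60},{"dx":-70,"dy":-75,"dz":0,"ax":0,"ay":0,"az":-20,"claw":60},{"dx":-95,"dy":-102,"dz":0,"ax":0,"ay":0,"az":-27,"claw":60},{"dx":-120,"dy":-129,"dz":0,"ax":0,"ay":0,"az":-34,"claw":60},{"dx":-145,"dy":-155,"dz":0,"ax":0,"ay":0,"az":-41,"claw":60},{"dx":-170,"dy":-182,"dz":0,"ax":0,"ay":0,"az":-48,"claw":60},{"dx":-195,"dy":-209,"dz":0,"ax":0,"ay":0,"az":-55,"claw":60},{"dx":-220,"dy":-236,"dz":0,"ax":0,"ay":0,"az":-62,"claw":60},{"dx":-245,"dy":-263,"dz":0,"ax":0,"ay":0,"az":-69,"claw":60}]' 60; python3 plan.py 0.541 0.082 0.14 80.6
```

```text
clock: 7.37
position: [0.5299, 0.0262, 0.1517]
tool_rot: [-3.141, 0.001, 0.295]
force: [0.9, -0.6, 0.4]
grip_width: 0.0599
t 7.3667 pos [0.5299 0.0262 0.1517] rpy [-1.7997e+02  6.0000e-02  1.6880e+01] F [ 0.9 -0.6  0.4] w 59.9 q [ 0.29  0.54 -0.61  1.9   0.41  0.83 -0.24]
d [ 26.8 -50.2  11.7] a [-6.000e-02  4.000e-02 -6.372e+01]
```

```bash
python3 -m pendant '[{"dx":4,"dy":-7,"dz":2,"ax":0,"ay":0,"az":-7,"claw":60},{"dx":8,"dy":-14,"dz":4,"ax":0,"ay":0,"az":-14,"claw":60},{"dx":12,"dy":-21,"dz":6,"ax":0,"ay":0,"az":-21,"claw":60},{"dx":16,"dy":-28,"dz":8,"ax":0,"ay":0,"az":-28,"claw":60},{"dx":20,"dy":-35,"dz":10,"ax":0,"ay":0,"az":-35,"claw":60},{"dx":24,"dy":-42,"dz":11,"ax":0,"ay":0,"az":-42,"claw":60},{"dx":26,"dy":-48,"dz":11,"ax":0,"ay":0,"az":-49,"claw":60},{"dx":27,"dy":-50,"dz":11,"ax":0,"ay":0,"az":-56,"claw":60},{"dx":27,"dy":-50,"dz":11,"ax":0,"ay":0,"az":-63.7,"claw":60},{"dx":27,"dy":-50,"dz":11,"ax":0,"ay":0,"az":-63.7,"claw":60}]' 60; python3 plan.py 0.541 0.082 0.015 80.6
python3 - <<'E'
from fit import *
from workcell import eyes
f=eyes.grab_frame("scene"); cv2.imwrite("pics/scene7.png",cv2.resize(f["image"][130:270,200:340],None,fx=4,fy=4,interpolation=cv2.INTER_CUBIC))
E
```

```text
clock: 8.2
position: [0.5415, 0.0802, 0.1404]
tool_rot: [-3.14, -0.0, 1.407]
force: [-0.2, 0.2, 0.4]
grip_width: 0.0602
t 8.2 pos [0.5415 0.0802 0.1404] rpy [-1.7989e+02 -3.0000e-02  8.0630e+01] F [-0.2  0.2  0.4] w 60.2 q [ 0.35  0.66 -0.87  1.86  0.62  0.92  0.6 ]
d [  1.7  -0.5 125.5] a [-0.11 -0.03  0.03]
```

View pics/scene7.png

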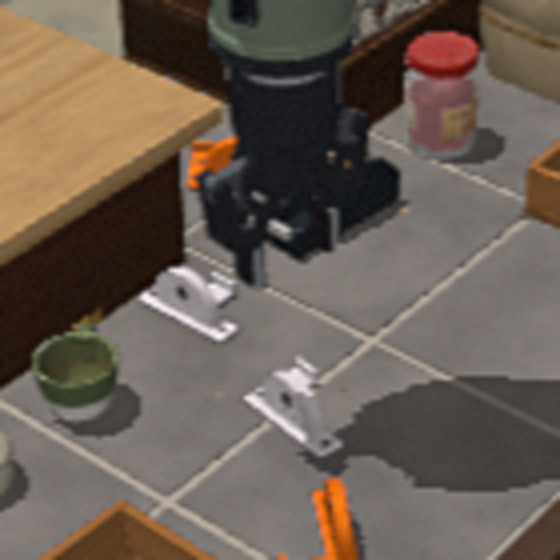

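```bash
python3 -m pendant '[{"dx":1,"dy":0,"dz":30,"ax":0,"ay":0,"az":0,"claw":60},{"dx":1,"dy":0,"dz":60,"ax":0,"ay":0,"az":0,"claw":60},{"dx":1,"dy":0,"dz":85,"ax":0,"ay":0,"az":0,"claw":60},{"dx":1,"dy":0,"dz":105,"ax":0,"ay":0,"az":0,"claw":60},{"dx":1,"dy":0,"dz":118,"ax":0,"ay":0,"az":0,"claw":60},{"dx":1,"dy":0,"dz":125,"ax":0,"ay":0,"az":0,"claw":60},{"dx":1,"dy":0,"dz":125,"ax":0,"ay":0,"az":0,"claw":60},{"dx":1,"dy":0,"dz":125,"ax":0,"ay":0,"az":0,"claw":60}]' 60; python3 plan.py 0.541 0.082 0.014 80.6
python3 - <<'E'
from fit import *
from workcell import eyes
f=eyes.grab_frame("scene"); cv2.imwrite("pics/scene8.png",cv2.resize(f["image"][130:270,200:340],None,fx=4,fy=4,interpolation=cv2.INTER_CUBIC))
E
```

```text
clock: 8.92
position: [0.5425, 0.0812, 0.0171]
tool_rot: [3.141, -0.0, 1.399]
force: [0.5, -0.0, 1.2]
grip_width: 0.0601
t 8.9167 pos [0.5425 0.0812 0.0171] rpy [ 1.7998e+02 -1.0000e-02  8.0170e+01] F [ 0.5 -0.   1.2] w 60.1 q [ 0.24  0.83 -0.71  1.91  0.82  0.72  0.44]
d [ 0.5 -1.6  3.1] a [ 0.02 -0.01 -0.43]
```

View pics/scene8.png

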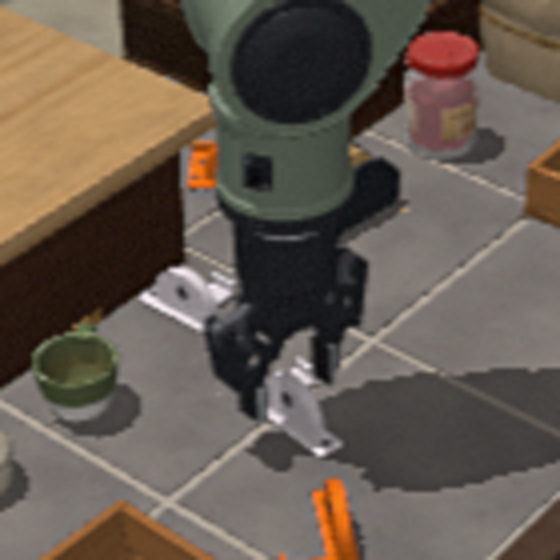

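```bash
python3 -m pendant '[{"dx":0,"dy":-1,"dz":1,"ax":0,"ay":0,"az":0,"claw":40},{"dx":0,"dy":-1,"dz":1,"ax":0,"ay":0,"az":0,"claw":20},{"dx":0,"dy":-1,"dz":1,"ax":0,"ay":0,"az":0,"claw":0},{"dx":0,"dy":-1,"dz":1,"ax":0,"ay":0,"az":0,"claw":0},{"dx":0,"dy":-1,"dz":1,"ax":0,"ay":0,"az":0,"claw":0},{"dx":0,"dy":-1,"dz":1,"ax":0,"ay":0,"az":0,"claw":0}]' 60; python3 plan.py 0.541 0.082 0.13 80.6
```

```text
clock: 9.47
position: [0.5416, 0.0812, 0.0161]
tool_rot: [3.141, -0.0, 1.4]
force: [-1.0, -0.4, 7.8]
grip_width: 0.009
t 9.4667 pos [0.5416 0.0812 0.0161] rpy [179.96  -0.    80.23] F [-1.  -0.4  7.8] w 9.0 q [ 0.24  0.83 -0.71  1.91  0.82  0.72  0.44]
d [   0.7   -0.6 -113.9] a [ 0.04 -0.   -0.37]
```

```bash
python3 -m pendant '[{"dx":0,"dy":0,"dz":-10,"ax":0,"ay":0,"az":0,"claw":0},{"dx":0,"dy":0,"dz":-30,"ax":0,"ay":0,"az":0,"claw":0},{"dx":0,"dy":0,"dz":-60,"ax":0,"ay":0,"az":0,"claw":0},{"dx":0,"dy":0,"dz":-90,"ax":0,"ay":0,"az":0,"claw":0},{"dx":0,"dy":0,"dz":-110,"ax":0,"ay":0,"az":0,"claw":0},{"dx":0,"dy":0,"dz":-115,"ax":0,"ay":0,"az":0,"claw":0},{"dx":0,"dy":0,"dz":-115,"ax":0,"ay":0,"az":0,"claw":0}]' 60
python3 - <<'E'
from fit import *
from workcell import eyes
f=eyes.grab_frame("scene"); cv2.imwrite("pics/scene9.png",cv2.resize(f["image"][130:270,200:340],None,fx=4,fy=4,interpolation=cv2.INTER_CUBIC))
f=pickle.load(open("top0.pkl","rb"));g=pickle.load(open("scene0.pkl","rb"))
a=cv2.resize(f["image"][215:315,100:200],None,fx=4,fy=4,interpolation=cv2.INTER_CUBIC)
b=cv2.resize(g["image"][250:350,180:290],None,fx=4,fy=4,interpolation=cv2.INTER_CUBIC)
cv2.imwrite("pics/binl.png",np.hstack([a,b]))
E
```

```text
clock: 10.05
position: [0.5419, 0.0811, 0.1322]
tool_rot: [3.139, -0.0, 1.4]
force: [0.3, -0.2, -1.7]
grip_width: 0.009
```

View pics/scene9.png

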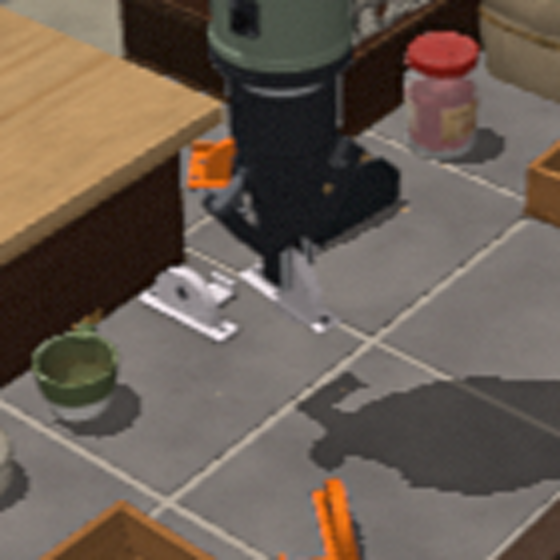

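View pics/binl.png

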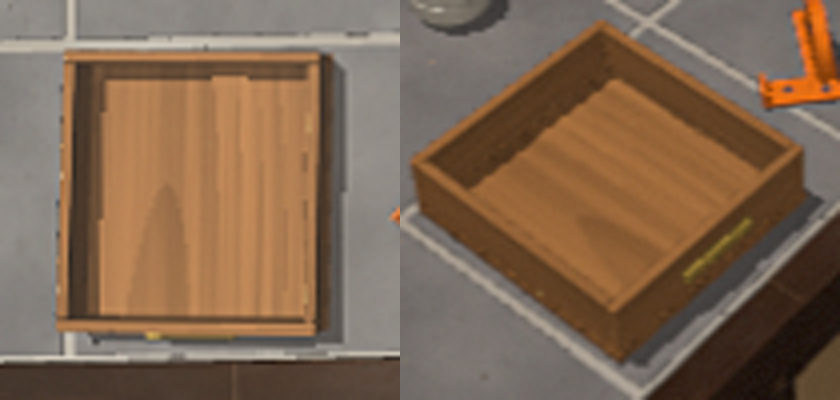

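```bash
python3 - <<'E'
from fit import *
f=pickle.load(open("top0.pkl","rb"));g=pickle.load(open("scene0.pkl","rb"))
B=[[x,y,.05] for x,y in((.093,.086),(.093,-.086),(-.093,-.086),(-.093,.086))]
p,e=fit(f,B,np.array([(64,54),(322,53),(318,333),(57,330)])/4+[100,215]-.375,[.45,.34,0]); print(p,e)
uv=np.array([(412,160),(601,22),(803,152),(615,312)])-[400,0]
p,e=fit(g,B,uv/4+[180,250]-.375,[.45,.34,0]); print(p,e)
E
python3 plan.py 0.457 0.355 0.14 80.6
```

```text
[ 0.45734365  0.34346888 -0.02168664] 0.8629142458084971
[ 0.45028068  0.34849411 -0.02958319] 0.9792112332015677
t 10.1 pos [0.5413 0.0808 0.1308] rpy [1.7996e+02 1.0000e-02 8.0210e+01] F [-0.1 -1.1 -1.7] w 9.0 q [ 0.34  0.67 -0.85  1.87  0.64  0.9   0.58]
d [ 255.8 -129.7   -9.3] a [ 0.04  0.01 -0.39]
```

```bash
python3 -m pendant '[{"dx":16,"dy":-8,"dz":-2,"ax":0,"ay":0,"az":0,"claw":0},{"dx":48,"dy":-25,"dz":-5,"ax":0,"ay":0,"az":0,"claw":0},{"dx":81,"dy":-42,"dz":-8,"ax":0,"ay":0,"az":0,"claw":0},{"dx":114,"dy":-59,"dz":-8,"ax":0,"ay":0,"az":0,"claw":0},{"dx":147,"dy":-76,"dz":-8,"ax":0,"ay":0,"az":0,"claw":0},{"dx":180,"dy":-93,"dz":-8,"ax":0,"ay":0,"az":0,"claw":0},{"dx":213,"dy":-110,"dz":-8,"ax":0,"ay":0,"az":0,"claw":0},{"dx":242,"dy":-125,"dz":-8,"ax":0,"ay":0,"az":0,"claw":0},{"dx":258,"dy":-133,"dz":-8,"ax":0,"ay":0,"az":0,"claw":0},{"dx":258,"dy":-133,"dz":-8,"ax":0,"ay":0,"az":0,"claw":0}]' 60; python3 plan.py 0.454 0.358 0.026 80.2
python3 - <<'E'
from fit import *
from workcell import eyes
f=eyes.grab_frame("scene"); cv2.imwrite("pics/scene10.png",cv2.resize(f["image"][210:350,160:300],None,fx=4,fy=4,interpolation=cv2.INTER_CUBIC))
E
```

```text
clock: 10.93
position: [0.451, 0.3621, 0.1375]
tool_rot: [-3.139, -0.001, 1.406]
force: [-0.1, 0.6, -2.4]
grip_width: 0.0091
t 10.9333 pos [0.451  0.3621 0.1375] rpy [-1.7986e+02 -6.0000e-02  8.0550e+01] F [-0.1  0.6 -2.4] w 9.1 q [-0.2   0.7  -0.85  1.78  0.63  0.96  0.09]
d [ -3.7   3.9 111.5] a [-0.14 -0.06  0.35]
```

View pics/scene10.png

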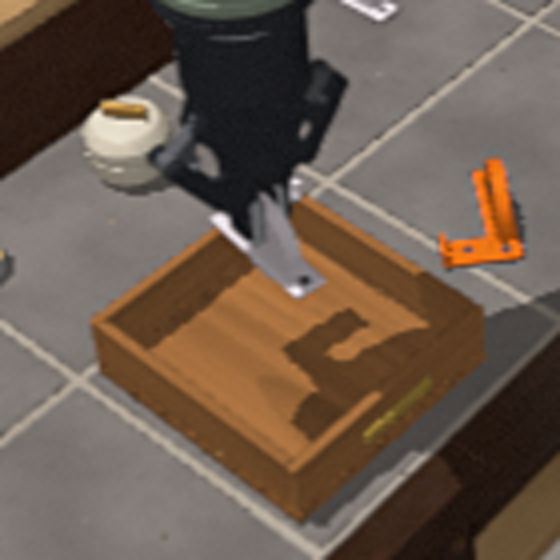

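```bash
python3 -m pendant '[{"dx":-1,"dy":1,"dz":20,"ax":0,"ay":0,"az":0,"claw":0},{"dx":-1,"dy":1,"dz":45,"ax":0,"ay":0,"az":0,"claw":0},{"dx":-1,"dy":1,"dz":72,"ax":0,"ay":0,"az":0,"claw":0},{"dx":-1,"dy":1,"dz":92,"ax":0,"ay":0,"az":0,"claw":0},{"dx":-1,"dy":1,"dz":104,"ax":0,"ay":0,"az":0,"claw":0},{"dx":-1,"dy":1,"dz":110,"ax":0,"ay":0,"az":0,"claw":0},{"dx":-1,"dy":1,"dz":112,"ax":0,"ay":0,"az":0,"claw":0},{"dx":-1,"dy":1,"dz":112,"ax":0,"ay":0,"az":0,"claw":0},{"dx":-1,"dy":1,"dz":112,"ax":0,"ay":0,"az":0,"claw":0}]' 60; python3 plan.py 0.454 0.358 0.024 80.2
python3 - <<'E'
from fit import *
from workcell import eyes
f=eyes.grab_frame("scene"); cv2.imwrite("pics/scene11.png",cv2.resize(f["image"][210:350,160:300],None,fx=4,fy=4,interpolation=cv2.INTER_CUBIC))
E
```

```text
clock: 11.73
position: [0.4552, 0.3571, 0.0275]
tool_rot: [3.141, -0.001, 1.4]
force: [-0.2, -0.1, -1.4]
grip_width: 0.0088
t 11.7333 pos [0.4552 0.3571 0.0275] rpy [ 1.7996e+02 -4.0000e-02  8.0230e+01] F [-0.2 -0.1 -1.4] w 8.8 q [-0.27  0.84 -0.73  1.83  0.79  0.78 -0.02]
d [ 0.7 -1.3  3.5] a [ 0.04 -0.04  0.03]
```

View pics/scene11.png

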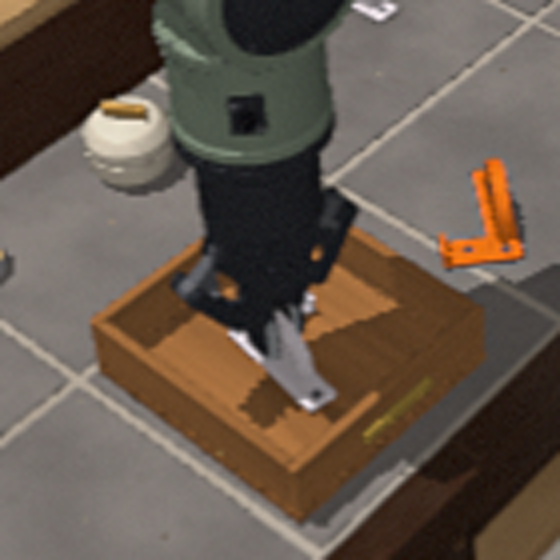

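Inside the walls, level. I'll lower the last few mm and release.

```bash
python3 -m pendant '[{"dx":0,"dy":0,"dz":2,"ax":0,"ay":0,"az":0,"claw":0},{"dx":0,"dy":0,"dz":3.5,"ax":0,"ay":0,"az":0,"claw":0},{"dx":0,"dy":0,"dz":4,"ax":0,"ay":0,"az":0,"claw":0},{"dx":0,"dy":0,"dz":4,"ax":0,"ay":0,"az":0,"claw":0},{"dx":0,"dy":0,"dz":4,"ax":0,"ay":0,"az":0,"claw":12},{"dx":0,"dy":0,"dz":4,"ax":0,"ay":0,"az":0,"claw":16},{"dx":0,"dy":0,"dz":4,"ax":0,"ay":0,"az":0,"claw":24},{"dx":0,"dy":0,"dz":4,"ax":0,"ay":0,"az":0,"claw":30},{"dx":0,"dy":0,"dz":4,"ax":0,"ay":0,"az":0,"claw":30}]' 60
```

```text
clock: 12.53
position: [0.4548, 0.3568, 0.0226]
tool_rot: [-3.142, 0.0, 1.4]
force: [-0.3, 0.5, -0.7]
grip_width: 0.0301
```

```bash
python3 -m pendant '[{"dx":0,"dy":0,"dz":-15,"ax":0,"ay":0,"az":0,"claw":30},{"dx":0,"dy":0,"dz":-40,"ax":0,"ay":0,"az":0,"claw":30},{"dx":0,"dy":0,"dz":-75,"ax":0,"ay":0,"az":0,"claw":30},{"dx":0,"dy":0,"dz":-110,"ax":0,"ay":0,"az":0,"claw":40},{"dx":0,"dy":0,"dz":-150,"ax":0,"ay":0,"az":0,"claw":40},{"dx":0,"dy":0,"dz":-180,"ax":0,"ay":0,"az":0,"claw":40},{"dx":0,"dy":0,"dz":-180,"ax":0,"ay":0,"az":0,"claw":40},{"dx":0,"dy":0,"dz":-180,"ax":0,"ay":0,"az":0,"claw":40}]' 60
python3 - <<'E'
from fit import *
from workcell import eyes,observe
f=eyes.grab_frame("scene"); cv2.imwrite("pics/scene12.png",np.hstack([cv2.resize(f["image"][230:350,170:300],None,fx=3,fy=3,interpolation=cv2.INTER_CUBIC),cv2.resize(f["image"][110:230,300:430],None,fx=3,fy=3,interpolation=cv2.INTER_CUBIC)]))
f=eyes.grab_frame("top"); cv2.imwrite("pics/top12.png",f["image"])
print(observe()["qd"].round(3),observe()["position"])
E
```

```text
clock: 13.2
position: [0.4551, 0.3572, 0.2051]
tool_rot: [3.139, -0.002, 1.4]
force: [-0.1, -0.4, -0.5]
grip_width: 0.0399
[-0.006  0.017  0.008  0.007  0.004 -0.004 -0.003] [0.45453122 0.35643484 0.20259445]
```

View pics/scene12.png

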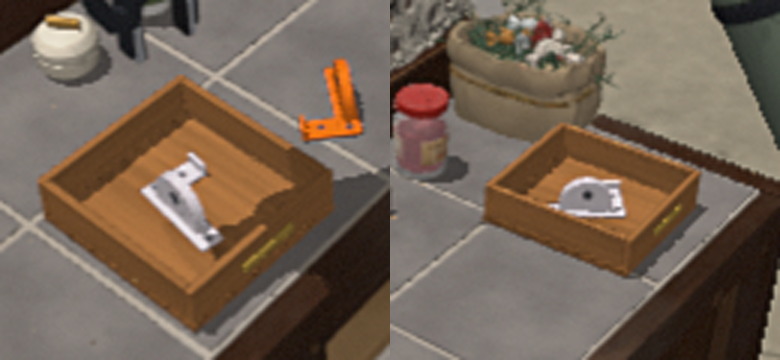

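View pics/top12.png

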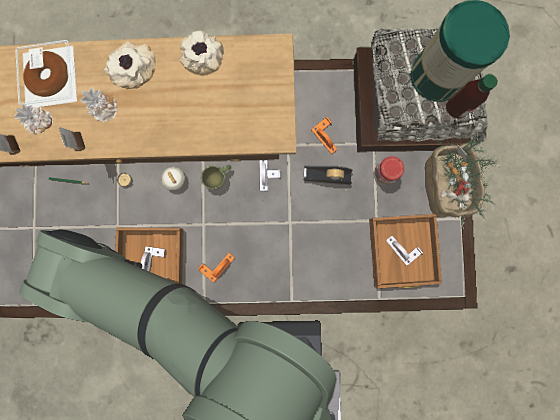

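Both brackets lie flat on the bin floors with lugs upright: left at about pixel (151,258), right at (403,250). The gripper is clear, and the orange look-alikes and the T-bracket have not moved.

```bash
python3 -m pendant '[{"dx":0,"dy":0,"dz":0,"ax":0,"ay":0,"az":0,"claw":40},{"dx":0,"dy":0,"dz":0,"ax":0,"ay":0,"az":0,"claw":40},{"dx":0,"dy":0,"dz":0,"ax":0,"ay":0,"az":0,"claw":40}]'; python3 -c "
from workcell import job_done; print(job_done())"
```

```text
clock: 13.55
position: [0.4544, 0.3567, 0.2019]
tool_rot: [-3.141, 0.001, 1.401]
force: [-0.0, 0.5, 0.2]
grip_width: 0.0401
the job is handed in; nothing more can be done
None
```

I put the right-hand bracket (L from above) in the right bin and the left-hand bracket (mirrored L) in the left bin. I gripped each by its lug at 60 N and handed the job in at about 13.5 s; no verdict came back.

- **Final state:** the last pictures from both cameras show each bracket inside its bin's walls, foot flat on the floor and lug upright. The gripper hung clear at z of about 0.20 m. I judged flatness by eye and did not fit the brackets' final poses.
- **Left alone:** the T-shaped bracket and the two orange look-alikes had not moved.
- **Forces:** the force readings printed between moves stayed below 8 N.
- **Disagreements:** the two cameras' position estimates differed by 5–10 mm, so I used values between them. The gripper read about 9 mm on the 10 mm lugs. Neither affected the grasps or the placing.
- **Refused call:** my first move command was refused for missing keys, before anything moved.

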